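Two bushings from the gravity feeder

TASK

Two bronze bushings are needed from the gravity feeder. Push the catch tray fully home against the end stop under the feeder's outlet, then press the lever's rubber bar all the way down and let it come back up, once for each bushing, so that exactly two bushings run into the tray and the rest stay in the chute. Only push and press with the fingertips: do not lift the tray, do not touch the bushings, and leave the other things on the table where they are.

Things in the scene. Friction and masses are not known exactly. Their poses are not given: they have to be found in the camera images.
- feeder: Gravity feeder, bolted down: dark base plate 5 mm thick, sloping aluminium chute 45 mm wide on two legs, rocking lever above it. Origin on the table straight below the gate. +x points away from the robot (the tray is pushed home along it), +y runs up the chute, z up. Base: x -55 to 55, y -159 to 184 mm. The lever's pivot cheeks, y -14 to 14 mm, reach 132 mm high.
- gate (a point): Point on the chute's centre line on its floor at the gate, 64 mm above the feeder's origin. The chute slopes 14 degrees, falling towards the feeder's -y, and ends at the back plate 160 mm uphill.
- outlet (a point): Middle of the chute's low edge, 62 mm downhill of the gate, floor 48 mm above the table. At home the tray stands beneath and beyond it.
- stop (a point): Middle of the front face of the tray's end stop, 13 mm above the table; the stop is 24 mm high. The tray's guide rails, 18 mm high, run from it 180 mm towards the feeder's -x, over a tongue of the base plate.
- lever (a joint): Angle of the rocking lever (rad): 0 at rest (bar up, gate down), 0.50 fully down. An escapement: past about 0.42 the gate lets the lowest bushing run out (under 1 s to the tray) while a second foot holds the next one back; let up below about 0.1, the next rolls to the gate (under 1 s). A spring lifts it: 5 N at the bar at rest, 8 N fully down.
- press_bar (a point): Centre of the black rubber press bar on the uphill end of the lever: round, 18 mm thick, 50 mm long along the feeder's x axis, above the chute. At rest it is 171 mm above the table at feeder (x, y) = (0, 68) mm; fully down it is 40 mm lower and 17 mm further along the feeder's +y. Press it from above.
- tray: Catch tray, open aluminium box 90 x 90 mm, 38 mm high, walls and floor 3 mm, about 0.3 kg, loose between guide rails (2 mm play each side). Origin: centre of its underside, 5 mm above the table; axes parallel to the feeder's. It starts drawn out 55 to 80 mm towards the robot; home, its origin is at feeder (x, y) = (0, -106) mm and its back wall meets the stop.
- tray_front (a point): Middle of the tray's front face (the side nearest the robot, with a small label frame), 24 mm above the table: where it can be pushed, along the feeder's +x.
- bushing_1: Bronze bushing, a plain sleeve of 32 mm outer diameter and 36 mm length, 0.14 kg, lying across the chute. Origin: its centre, the bore is along its own x. bushing_1 is the lowest, resting against the gate, and runs out first.
- bushing_2: The same kind of bushing, second in the chute; runs out second.
- bushing_3: The same kind of bushing, third in the chute; it must stay in the chute.
- bushing_4: The same kind of bushing, uppermost in the chute; it must stay in the chute.
- oil_bottle: Bystander: yellow oil bottle with a red spout, 46 mm wide, 135 mm tall, standing in front of the high end of the feeder. Origin under its centre.
- spanner: Bystander: dark combination spanner, 21 x 140 x 6 mm, lying in front of the chute. Origin under its centre.
- loose_bolt: Bystander: bright hex bolt standing on its head, 22 mm wide, 58 mm tall, beyond the feeder's high end. Origin under its centre.
- pliers: Bystander: pliers with blue handles, 55 x 172 x 12 mm, to the right of the feeder. Origin under their centre.
- tin: Bystander: small round green tin, 65 mm wide, 41 mm tall, at the right. Origin under its centre.
- bearing: Bystander: ball bearing lying flat, 35 mm wide, 11 mm high, at the front right. Origin under its centre.
- wood_block: Bystander: wooden block, 45 x 90 x 30 mm, at the front. Origin under its centre.

How it is judged (in metres and radians):
On the way, in this order (a step that is already met when the one before it is completed fails the run):
1. the tray is home against the stop, with all bushings still in the chute (x of tray in the frame of feeder above -0.008 m and z of tray in the frame of feeder below 0.012 m and y of each of bushing_1, bushing_2, bushing_3, bushing_4 in the frame of feeder above -0.02 m and z of each of bushing_1, bushing_2, bushing_3, bushing_4 in the frame of feeder above 0.07 m), for 0.2 s.
2. the first bushing is in the tray, the second is still in the chute, and the lever is back up (x of tray in the frame of feeder above -0.008 m and z of tray in the frame of feeder below 0.012 m and x of bushing_1 in the frame of tray between -0.045 and 0.045 m and y of bushing_1 in the frame of tray between -0.045 and 0.045 m and z of bushing_1 in the frame of tray below 0.05 m and y of bushing_2 in the frame of feeder above -0.02 m and z of bushing_2 in the frame of feeder above 0.07 m and value of joint lever below 0.1 rad), for 0.2 s.
3. the second bushing is in the tray and the lever is back up (x of tray in the frame of feeder above -0.008 m and z of tray in the frame of feeder below 0.012 m and x of bushing_1 in the frame of tray between -0.045 and 0.045 m and y of bushing_1 in the frame of tray between -0.045 and 0.045 m and z of each of bushing_1, bushing_2 in the frame of tray below 0.05 m and x of bushing_2 in the frame of tray between -0.045 and 0.045 m and y of bushing_2 in the frame of tray between -0.045 and 0.045 m and value of joint lever below 0.1 rad), for 0.2 s.
At the end, for the whole second after the job is handed in: The tray is home (within 8 mm of the stop) and flat in its guide, bushing_1 and bushing_2 lie in it at rest, bushing_3 and bushing_4 are at rest in the chute behind the gate, and the lever is back up (below 0.1 rad) (all of step 3 and y of each of bushing_3, bushing_4 in the frame of feeder above -0.02 m and z of each of bushing_3, bushing_4 in the frame of feeder above 0.07 m and linear speed of each of bushing_1, bushing_2, bushing_3, bushing_4, tray below 0.03 m/s); the robot touches nothing.
It fails at once if a third bushing has been let out (y of any of bushing_3, bushing_4 in the frame of feeder below -0.025 m).
It fails at once if the tray is lifted or tipped (height (world z) of tray above 0.02 m or angle between tray's own z axis and vertical above 0.2 rad).
It fails at once if a bushing is handled by the fingers or lifted (contact force between any of bushing_1, bushing_2, bushing_3, bushing_4 and the fingers above 1 N or height (world z) of any of bushing_1, bushing_2, bushing_3, bushing_4 above 0.14 m).
It fails at once if one of the other things on the table is moved by more than 3 cm (distance of any of oil_bottle, spanner, loose_bolt, pliers, tin, bearing, wood_block from where it was at the start of the episode above 0.03 m).
It also fails if it takes over 54 s, if anything falls off the work surface, if the arm or the gripper's body presses on something with over 40 N, if the wrist force passes 120 N, or if a joint passes its speed limit or range.

ROBOT

A 6-joint arm with a two-finger parallel gripper is mounted at the origin on a cart in front of the work surface, level with it; the furniture and walls round the work are solid. World frame = base frame: x ahead of the robot, y to its left, z up, the work surface at z = 0. Lengths are in mm, angles in rad, forces in N, time in s.
With the tool pointing down it reaches from about 350 to 925 mm from the base axis. Payload 6.4 kg.
Tool frame: the origin (TCP) lies on the front face of the gripper's body, between the roots of the fingers; the fingertips stand 73 mm ahead of it and the grasp point (between the pads) lies 54 mm ahead of it; z points along the fingers, y is the line along which they close (so a half turn about z gives the same grasp; the last joint's range is limited). The gripper opens to 85 mm and grips with 20 to 120 N. Pads are 22 mm wide; open, the fingers measure 114 mm over their backs; the gripper's body (76 mm by 85 mm) begins 54 mm behind the grasp point. The pads swing forward as they close: fully open they stand 13 mm farther back than shut.
Start: joints at [-1.322, 0.245, 1.558, -0, 1.339, -0.174], TCP at [266.711, -592.773, 303.89] pointing down, gripper open.
Joint ranges: [-3.13, 3.13], [-1.02, 2.26], [0.13, 2.54], [-0.95, 4.09], [0.21, 2.88], [-2.74, 2.74]. Speed limits (rad/s): [2.57, 2.57, 3.14, 3.14, 3.14, 3.14].

INTERFACE

Orientations are given as a rotation vector (axis times angle).
In Python, from plant import ctrl, viewer gives the robot as it stands.
- The arm moves only by the tool send_rows, never from a script. Its argument "plan" is a list of rows, each a list of 7 numbers: the closure, from -1 (fully open) to 1 (shut), so that 0 is half open, then the shift along the world's x, y, z in m, then the turn, a rotation vector about the world's x, y, z in rad. In form: [[claw, x, y, z, wx, wy, wz], ...]. A call has 1 to 12 rows; each row is the pose to reach, as a shift and turn from the pose commanded when the call began; what a row does not reach only later rows make up. A row lasts 1/10 s, in which the tool goes at most 50 mm and 8.59 degrees, less where a joint would pass 70% of its speed; a pose out of reach is approached as far as the arm can. A call with a gripper value outside its range is refused whole. The fingers move at their own pace and stop on an object; "newtons" is the grip in N (left out, the last holds). Time passes only in rows, so rows that repeat a pose let the fingers close. It gives the time, the measured TCP pose, the force, the opening and the grip force at its end, in the units of the state.
- ctrl.get_obs(): the state, without advancing time (a new reading comes with each control period).
- viewer.snapshot(name): name is "side" or "top" or "wrist"; returns a dict with "img" (480x640x3 uint8, blue, green, red), "K" (3x3 intrinsics, pixels), "R" (3x3) and "t" (3): a world point X has camera coordinates R X + t. Camera axes: x right, y down, z forward; pixel columns grow to the right and rows downward; lengths in mm; the calibration is good to about 2 mm. A picture is of the moment at which its call begins. There is no depth.
- ctrl.hand_in(): hands the job in; it is judged then, once.
The state is a dict: "clock": time; "joint_pos": joint angles; "joint_velocities": joint speeds; "joint_efforts": joint torques, N m; "position": TCP position; "orientation": TCP orientation; "contact_force": force on the tool from outside, world axes, zero at the start; "ft_torque": the same for the moment, N m; "opening": opening from 0.0 (shut) to 1.0 (fully open); "grasp_force": force on a finger pad.
Only numpy, scipy, OpenCV 4.12 (cv2) and the standard library are available. Lean on these libraries where they do the work, as an engineer would, in place of code of your own. Each camera call takes 0.05 s, during which the arm holds its last target. There are 200 camera calls.

## Working session

There is one attempt and no reset: what is moved stays moved. The work goes in short steps, Python scripts to look and compute and a tool call to move; the robot and the scene stay as the last step left them, time stands still between calls to the robot, and variables do not carry over. Pictures are saved under pics/ and viewed, at most 10 in all, crops included, and the job is handed in when it is done.

Besides the shell and the picture viewer there is one more tool, called after "Request:" by a JSON object that holds its "api" and its "payload". send_rows: Moves the arm, as the interface text tells. Its arguments: {"type":"object","properties":{"plan":{"type":"array"},"newtons":{"type":"number"}},"required":["plan"]}

```bash
mkdir -p pics; python3 - <<'E'
from plant import ctrl, viewer
import cv2,pickle
o=ctrl.get_obs();print(o['clock'],o['position'],o['orientation'],o['contact_force'])
for n in('top','side'):
    s=viewer.snapshot(n);pickle.dump(s,open(n+'.pkl','wb'));cv2.imwrite(f'pics/{n}0.png',s['img']);print(n,s['K'].tolist(),s['R'].round(3).tolist(),s['t'].round(1).tolist())
E
```

```text
0.0 [ 266.59332673 -592.3473128   302.75930819] [-3.06974253e+00 -6.58791816e-01  1.57697406e-04] [ 0.73234655 -0.35314217 -0.74359334]
top [[441.9957797926252, 0.0, 324.7198076011206], [0.0, 441.9957797926252, 237.39580960004452], [0.0, 0.0, 1.0]] [[0.038, -0.999, -0.004], [-0.979, -0.037, -0.2], [0.2, 0.012, -0.98]] [-54.4, 552.7, 988.3]
side [[540.439813832433, 0.0, 314.4445604062999], [0.0, 540.439813832433, 239.9878496628582], [0.0, 0.0, 1.0]] [[0.976, -0.219, -0.01], [-0.139, -0.58, -0.803], [0.17, 0.785, -0.596]] [-541.0, 143.8, 1224.5]
```

View pics/top0.png

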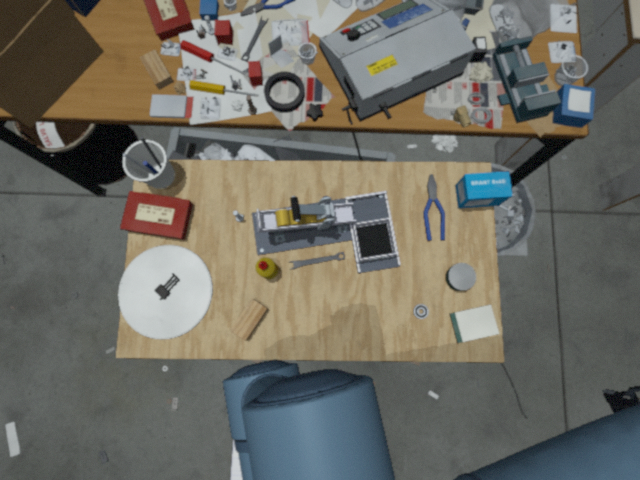

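View pics/side0.png

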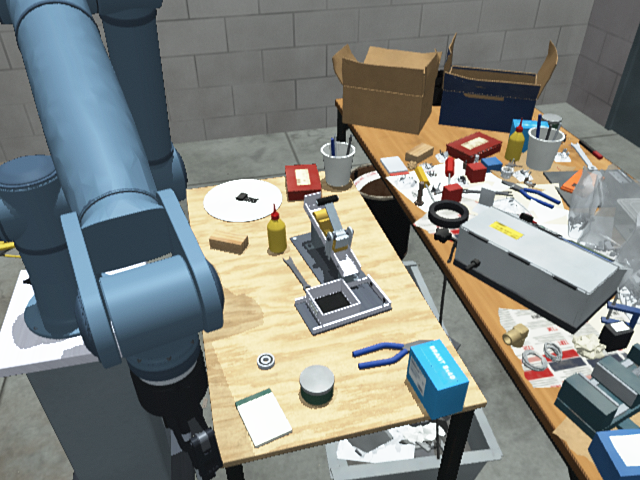

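The top view shows the feeder, with the press bar near (296,209) and the tray near (376,240). The oil bottle is at (266,268). In the side view the bar is near (327,199) and the tray near (332,300). I'll zoom in on both.

```bash
python3 - <<'E'
import cv2
a=cv2.imread('pics/top0.png')[180:285,240:410];b=cv2.imread('pics/side0.png')[185:335,265:405]
cv2.imwrite('pics/topc.png',cv2.resize(a,None,fx=4.5,fy=4.5,interpolation=cv2.INTER_CUBIC))
cv2.imwrite('pics/sidec.png',cv2.resize(b,None,fx=4,fy=4,interpolation=cv2.INTER_CUBIC))
E
```

```text
(no output)
```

View pics/topc.png

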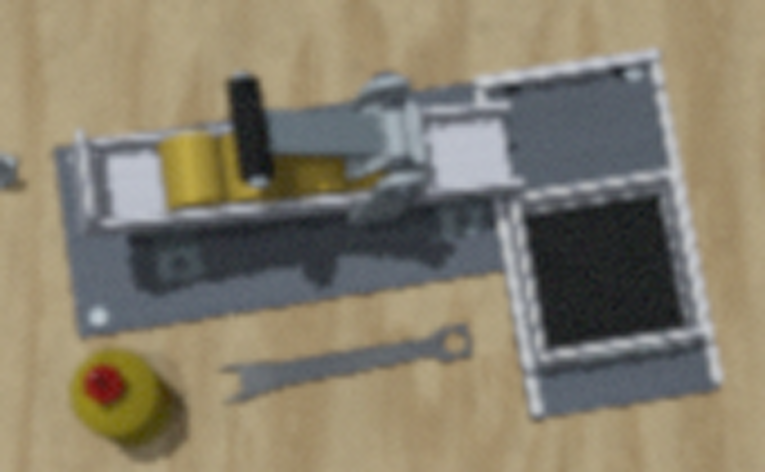

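View pics/sidec.png

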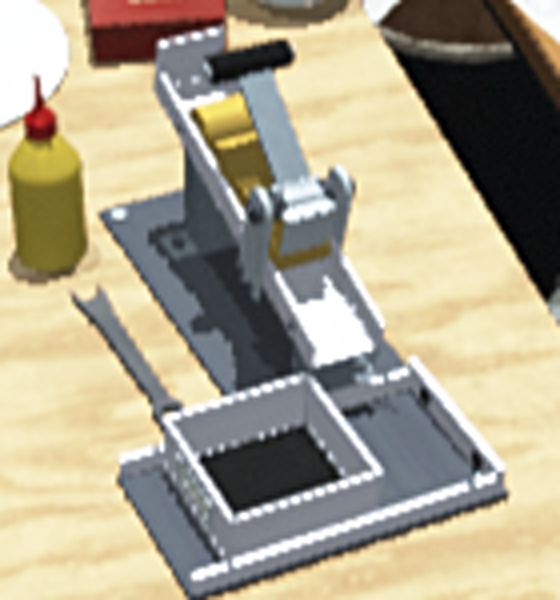

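The crops show these positions in crop pixels:
- **Bar, top crop:** runs (243,75) to (260,185).
- **Bar, side crop:** runs (205,70) to (293,52).
- **Base left corners, top crop:** (55,150) and (82,335).
- **Tray rim corners, top crop:** (540,362), (703,335), (668,175) and (505,200).

```bash
cat > h.py <<'E'
import numpy as np,cv2
def ray(s,p):
    d=s['R'].T@np.linalg.solve(s['K'],[p[0],p[1],1.]);return -s['R'].T@s['t'],d
def plane(s,p,z):
    c,d=ray(s,p);return c+d*(z-c[2])/d[2]
def tri(a,p,b,q):
    P=[s['K']@np.c_[s['R'],s['t']] for s in(a,b)]
    X=cv2.triangulatePoints(P[0],P[1],np.array(p,float),np.array(q,float))[:,0];return X[:3]/X[3]
E
python3 - <<'E'
import pickle,numpy as np
from h import *
T=pickle.load(open('top.pkl','rb'));S=pickle.load(open('side.pkl','rb'))
t=lambda u,v:((u+.5)/4.5-.5+240,(v+.5)/4.5-.5+180)
s=lambda u,v:((u+.5)/4-.5+265,(v+.5)/4-.5+185)
bar=tri(T,t(250,130),S,s(249,61));print('bar',bar)
print('bar plane171 T',plane(T,t(250,130),171),'S',plane(S,s(249,61),171))
b1=plane(T,t(55,150),5);b2=plane(T,t(82,335),5);print('base left',b1,b2,np.linalg.norm(b1-b2))
f1=plane(T,t(535,418),5);f2=plane(T,t(720,385),5);print('tongue',f1,f2)
tc=np.array([plane(T,t(*p),43) for p in[(540,362),(703,335),(668,175),(505,200)]]);print('tray',tc,tc.mean(0))
sc=np.array([plane(S,s(*p),43) for p in[(165,415),(235,518),(382,472),(310,378)]]);print('trayS',sc,sc.mean(0))
for n,(a,b) in dict(left=(b1,b2)).items(): print('yaw +x dir',np.arctan2(*(a-b)[1::-1]))
print('yaw y dir',[np.arctan2(*(p-q)[1::-1])-np.pi/2 for p,q in((b2,plane(T,t(498,272),5)),(tc[0],tc[1]),(tc[3],tc[2]),(sc[0],sc[1]),(sc[3],sc[2]))])
o=ctrl=None
E
```

```text
bar [592.13012558  30.38684603 169.88212733]
bar plane171 T [591.11671118  30.3307089  171.        ] S [592.19565918  28.81697816 171.        ]
base left [620.39084711 152.34491467   5.        ] [516.67493696 130.12419411   5.        ] 106.06955473596494
tongue [ 480.44808885 -118.49256564    5.        ] [ 502.26136063 -218.52889688    5.        ]
tray [[ 505.35096265 -117.86253127   43.        ]
 [ 522.9575408  -203.34858832   43.        ]
 [ 609.11241256 -184.08344293   43.        ]
 [ 592.10206182  -97.19785358   43.        ]] [ 557.38074446 -150.62310403   43.        ]
trayS [[ 509.09536506 -117.80739497   43.        ]
 [ 527.98801812 -204.97918639   43.        ]
 [ 612.4817156  -189.17035486   43.        ]
 [ 595.00112279 -106.12873848   43.        ]] [ 561.14155539 -154.52141868   43.        ]
yaw +x dir 0.2110553775567778
yaw y dir [np.float64(0.1904573841213768), np.float64(0.20311824506201193), np.float64(0.19333337547661045), np.float64(0.21342815648708968), np.float64(0.2074748622049416)]
```

Feeder yaw is about 0.205 and its origin is about (605.6, -36.6). The tray sits about 69 mm out from home. I'll go to a point in front of the tray with the fingers shut.

Request:
{"api": "send_rows", "payload": {"plan": [[1, 0.043, 0.085, 0, 0, 0, -0.05], [1, 0.085, 0.169, 0, 0, 0, -0.1], [1, 0.128, 0.254, 0, 0, 0, -0.15], [1, 0.171, 0.338, 0, 0, 0, -0.218], [1, 0.213, 0.423, 0, 0, 0, -0.218], [1, 0.213, 0.423, 0, 0, 0, -0.218], [1, 0.213, 0.423, 0, 0, 0, -0.218], [1, 0.213, 0.423, 0, 0, 0, -0.218], [1, 0.213, 0.423, -0.03, 0, 0, -0.218], [1, 0.213, 0.423, -0.07, 0, 0, -0.218], [1, 0.213, 0.423, -0.11, 0, 0, -0.218], [1, 0.213, 0.423, -0.11, 0, 0, -0.218]]}}

```text
clock: 1.3
position: [476.1, -166.4, 187.1]
orientation: [-3.116, -0.323, 0.018]
contact_force: [-1.1, 0.2, -1.5]
opening: 0.002
grasp_force: 0.0
```

```bash
python3 - <<'E'
from plant import ctrl, viewer
import cv2,pickle
o=ctrl.get_obs();print(o['clock'],o['position'],o['orientation'],o['contact_force'],o['opening'])
s=viewer.snapshot('side');pickle.dump(s,open('side1.pkl','wb'))
w=viewer.snapshot('wrist');pickle.dump(w,open('wr1.pkl','wb'))
import numpy as np
a=cv2.resize(s['img'][180:345,225:405],None,fx=2.2,fy=2.2,interpolation=cv2.INTER_CUBIC);b=cv2.resize(w['img'],(400,300))
c=np.zeros((363,800,3),np.uint8);c[:a.shape[0],:a.shape[1]]=a;c[:300,400:]=b;cv2.imwrite('pics/m1.png',c)
E
```

```text
1.3 [ 476.11781024 -166.38503438  187.11636431] [-3.11573462 -0.32334424  0.01818287] [-1.11470636  0.22751004 -1.54604886] 0.0015266900362642189
```

View pics/m1.png

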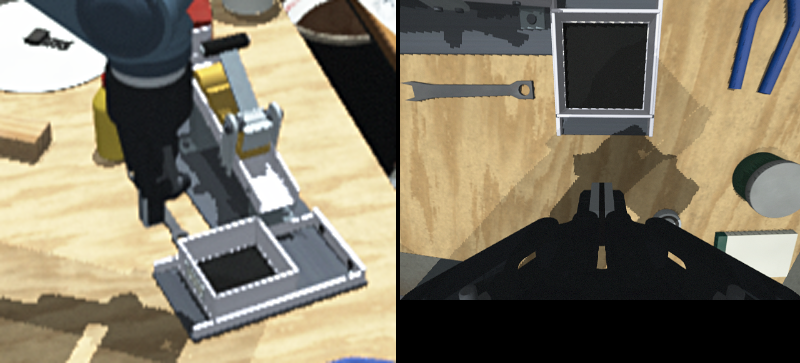

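The wrist view shows the shut fingers in line with the tray, squared to its front face and clear of the spanner. Next I'll descend and begin the push.

Request:
{"api": "send_rows", "payload": {"plan": [[1, 0, 0, -0.04, 0, 0, 0], [1, 0, 0, -0.08, 0, 0, 0], [1, 0, 0, -0.1, 0, 0, 0], [1, 0, 0, -0.1, 0, 0, 0], [1, 0.01, 0.002, -0.1, 0, 0, 0], [1, 0.02, 0.004, -0.1, 0, 0, 0], [1, 0.029, 0.006, -0.1, 0, 0, 0], [1, 0.039, 0.008, -0.1, 0, 0, 0], [1, 0.049, 0.01, -0.1, 0, 0, 0], [1, 0.059, 0.012, -0.1, 0, 0, 0], [1, 0.068, 0.014, -0.1, 0, 0, 0], [1, 0.068, 0.014, -0.1, 0, 0, 0]]}}

```text
clock: 2.6
position: [549.1, -155.5, 94.0]
orientation: [3.125, 0.322, 0.003]
contact_force: [0.2, 0.3, -0.4]
opening: -0.002
grasp_force: 0.0
```

Request:
{"api": "send_rows", "payload": {"plan": [[1, 0.004, 0.001, 0, 0, 0, 0], [1, 0.008, 0.002, 0, 0, 0, 0], [1, 0.012, 0.003, 0, 0, 0, 0], [1, 0.016, 0.003, 0, 0, 0, 0], [1, 0.02, 0.004, 0, 0, 0, 0], [1, 0.02, 0.004, 0, 0, 0, 0]]}}

```text
clock: 3.2
position: [568.3, -151.6, 94.0]
orientation: [3.125, 0.321, 0.001]
contact_force: [-0.4, 0.4, -0.4]
opening: 0.004
grasp_force: 0.0
```

```bash
python3 - <<'E'
from plant import ctrl, viewer
import cv2,pickle
o=ctrl.get_obs();print(o['clock'],o['position'],o['contact_force'])
s=viewer.snapshot('side');pickle.dump(s,open('side2.pkl','wb'))
cv2.imwrite('pics/m2.png',cv2.resize(s['img'][180:345,225:405],None,fx=3.5,fy=3.5,interpolation=cv2.INTER_CUBIC))
E
```

```text
3.2 [ 568.34809697 -151.60706586   93.99701051] [-0.37201514  0.4472334  -0.38821246]
```

View pics/m2.png

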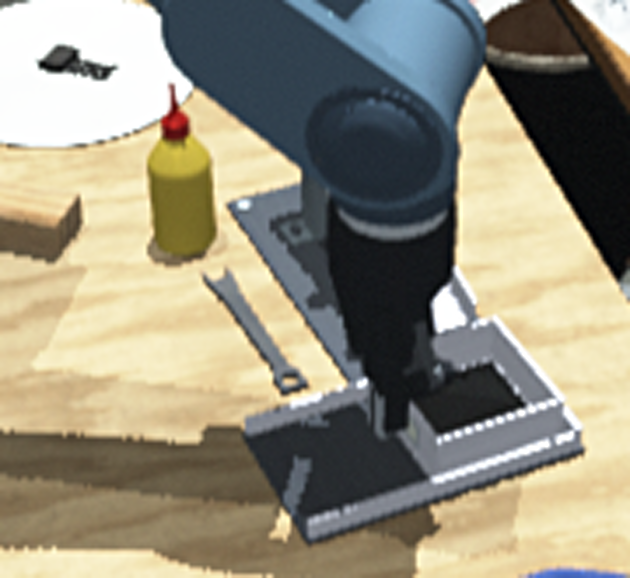

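The tray is nearly home, at crop (500,400), and there is no stop force yet. I'll ease it on in small steps.

Request:
{"api": "send_rows", "payload": {"plan": [[1, 0.002, 0, 0, 0, 0, 0], [1, 0.004, 0.001, 0, 0, 0, 0], [1, 0.005, 0.001, 0, 0, 0, 0], [1, 0.005, 0.001, 0, 0, 0, 0]]}}

```text
clock: 3.65
position: [572.7, -150.7, 93.9]
orientation: [-3.125, -0.321, 0.001]
contact_force: [-1.8, 0.3, 1.3]
opening: -0.002
grasp_force: 1.1
```

Request:
{"api": "send_rows", "payload": {"plan": [[1, 0.001, 0, 0, 0, 0, 0], [1, 0.002, 0, 0, 0, 0, 0], [1, 0.003, 0.001, 0, 0, 0, 0], [1, 0.003, 0.001, 0, 0, 0, 0]]}}

```text
clock: 4.05
position: [573.3, -150.3, 93.6]
orientation: [-3.124, -0.323, 0.013]
contact_force: [-14.9, -4.0, 10.0]
opening: -0.003
grasp_force: 7.7
```

The force rose to about 15 N with no further motion, so the tray is home. I'll back off, rise, and go above the bar.

Request:
{"api": "send_rows", "payload": {"plan": [[1, -0.015, -0.003, 0, 0, 0, 0], [1, -0.04, -0.008, 0, 0, 0, 0], [1, -0.04, -0.008, 0.04, 0, 0, 0], [1, -0.04, -0.008, 0.09, 0, 0, 0], [1, -0.04, -0.008, 0.14, 0, 0, 0], [1, -0.04, -0.008, 0.196, 0, 0, 0], [1, -0.02, 0.04, 0.196, 0, 0, 0], [1, 0, 0.09, 0.196, 0, 0, 0], [1, 0.01, 0.135, 0.196, 0, 0, 0], [1, 0.016, 0.18, 0.196, 0, 0, 0], [1, 0.016, 0.18, 0.196, 0, 0, 0], [1, 0.016, 0.18, 0.196, 0, 0, 0]]}}

```text
clock: 5.25
position: [591.9, 31.3, 289.9]
orientation: [3.125, 0.325, 0.001]
contact_force: [0.1, 0.7, -0.3]
opening: 0.002
grasp_force: 0.0
```

```bash
python3 - <<'E'
from plant import ctrl, viewer
import cv2,pickle,numpy as np
o=ctrl.get_obs();print(o['clock'],o['position'],o['contact_force'])
s=viewer.snapshot('side');t=viewer.snapshot('top');w=viewer.snapshot('wrist');pickle.dump((s,t,w),open('m3.pkl','wb'))
a=cv2.resize(s['img'][155:345,250:410],(400,475),interpolation=cv2.INTER_CUBIC);b=cv2.resize(w['img'],(400,300))
c=np.zeros((580,800,3),np.uint8);c[:475,:400]=a;c[:300,400:]=b
d=cv2.resize(t['img'][180:285,250:410],(400,262));c[300:562,400:]=d
cv2.imwrite('pics/m3.png',c)
E
```

```text
5.25 [591.88721448  31.33670525 289.90134301] [ 0.10201866  0.69850587 -0.31221929]
```

View pics/m3.png

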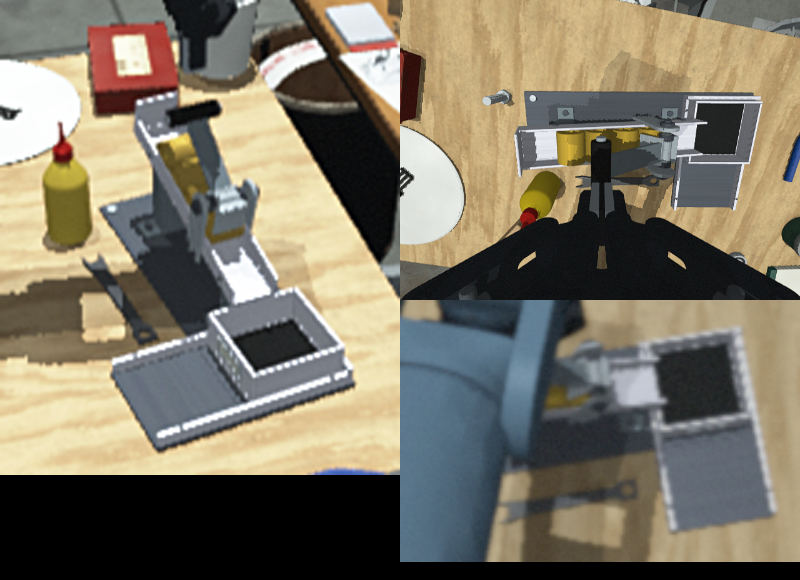

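The tray back wall meets the stop, the bushings are still in the chute, and in the wrist view the fingers line up over the bar at (600,148). Now the first press, following the bar's arc.

Request:
{"api": "send_rows", "payload": {"plan": [[1, 0, 0, -0.025, 0, 0, 0], [1, 0, 0, -0.034, 0, 0, 0], [1, -0.001, 0.003, -0.041, 0, 0, 0], [1, -0.001, 0.007, -0.048, 0, 0, 0], [1, -0.002, 0.011, -0.056, 0, 0, 0], [1, -0.003, 0.013, -0.063, 0, 0, 0], [1, -0.003, 0.015, -0.07, 0, 0, 0], [1, -0.003, 0.016, -0.075, 0, 0, 0], [1, -0.003, 0.016, -0.077, 0, 0, 0], [1, -0.003, 0.016, -0.077, 0, 0, 0]]}}

```text
clock: 6.4
position: [589.3, 47.2, 215.2]
orientation: [-3.122, -0.32, -0.003]
contact_force: [-3.3, 5.2, 10.1]
opening: 0.0
grasp_force: 4.7
```

```bash
python3 - <<'E'
from plant import ctrl, viewer
import cv2,pickle,numpy as np
o=ctrl.get_obs();print(o['clock'],o['position'],o['contact_force'])
s=viewer.snapshot('side');t=viewer.snapshot('top')
a=cv2.resize(s['img'][155:345,250:410],(400,475),interpolation=cv2.INTER_CUBIC)
c=np.zeros((480,800,3),np.uint8);c[:475,:400]=a
d=cv2.resize(t['img'][180:285,250:410],(400,262));c[:262,400:]=d
cv2.imwrite('pics/m4.png',c)
E
```

```text
6.4 [589.31391872  47.22438912 215.19158575] [-3.32623198  5.24982819 10.08054364]
```

View pics/m4.png

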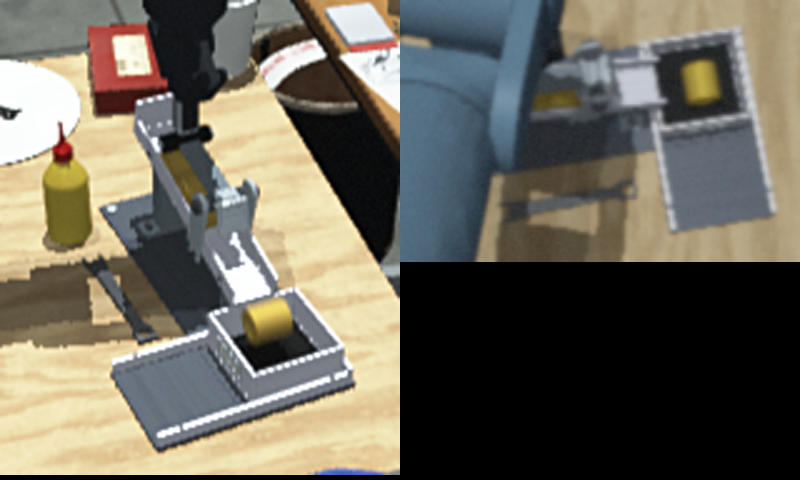

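The first bushing is dropping into the tray at crop (268,325), and the second is held back. I'll hold briefly, let the bar up along the same arc, and wait for the next one to roll down.

Request:
{"api": "send_rows", "payload": {"plan": [[1, 0, 0, 0, 0, 0, 0], [1, 0, 0, 0, 0, 0, 0], [1, 0, 0, 0, 0, 0, 0], [1, 0, 0, 0, 0, 0, 0], [1, 0, 0, 0, 0, 0, 0], [1, 0, -0.002, 0.01, 0, 0, 0], [1, 0.001, -0.006, 0.022, 0, 0, 0], [1, 0.002, -0.011, 0.034, 0, 0, 0], [1, 0.003, -0.016, 0.045, 0, 0, 0], [1, 0.003, -0.016, 0.06, 0, 0, 0], [1, 0.003, -0.016, 0.077, 0, 0, 0], [1, 0.003, -0.016, 0.077, 0, 0, 0]]}}

```text
clock: 7.7
position: [592.5, 30.3, 292.5]
orientation: [3.125, 0.321, 0.006]
contact_force: [-0.1, -0.2, 0.4]
opening: -0.002
grasp_force: 0.0
```

Request:
{"api": "send_rows", "payload": {"plan": [[1, 0, 0, 0, 0, 0, 0], [1, 0, 0, 0, 0, 0, 0], [1, 0, 0, 0, 0, 0, 0], [1, 0, 0, 0, 0, 0, 0], [1, 0, 0, 0, 0, 0, 0], [1, 0, 0, 0, 0, 0, 0], [1, 0, 0, 0, 0, 0, 0], [1, 0, 0, 0, 0, 0, 0], [1, 0, 0, 0, 0, 0, 0], [1, 0, 0, 0, 0, 0, 0], [1, 0, 0, 0, 0, 0, 0], [1, 0, 0, 0, 0, 0, 0]]}}

```text
clock: 8.9
position: [591.7, 30.2, 289.9]
orientation: [3.125, 0.321, 0.0]
contact_force: [-0.7, -0.5, -0.6]
opening: -0.0
grasp_force: 0.0
```

```bash
python3 - <<'E'
from plant import ctrl, viewer
import cv2,pickle,numpy as np
o=ctrl.get_obs();print(o['clock'],o['position'],o['contact_force'])
s=viewer.snapshot('side');t=viewer.snapshot('top')
a=cv2.resize(s['img'][155:345,250:410],(400,475),interpolation=cv2.INTER_CUBIC)
c=np.zeros((480,800,3),np.uint8);c[:475,:400]=a
d=cv2.resize(t['img'][180:285,250:410],(400,262));c[:262,400:]=d
cv2.imwrite('pics/m5.png',c)
E
```

```text
8.9 [591.72141199  30.22849192 289.93073175] [-0.67066223 -0.49159586 -0.59591149]
```

View pics/m5.png

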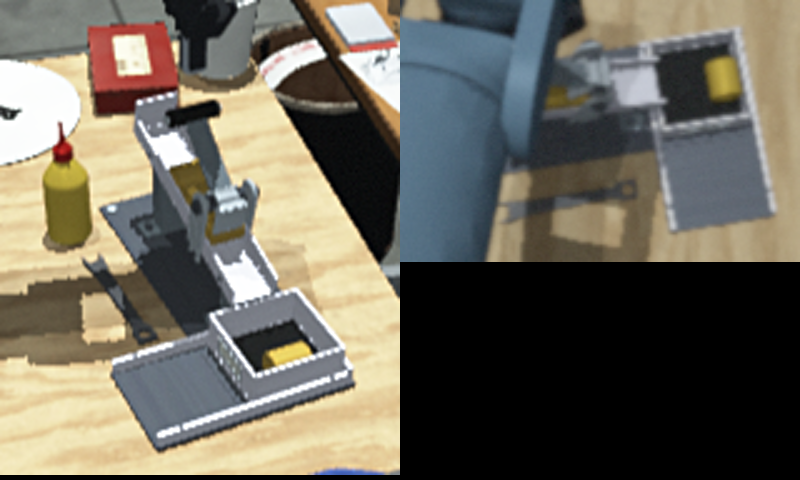

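Bushing 1 rests in the tray at (290,355), the next one has rolled to the gate at (225,232), and the bar is back up. Now the second press.

Request:
{"api": "send_rows", "payload": {"plan": [[1, 0, 0, -0.025, 0, 0, 0], [1, 0, 0, -0.034, 0, 0, 0], [1, -0.001, 0.003, -0.041, 0, 0, 0], [1, -0.001, 0.007, -0.048, 0, 0, 0], [1, -0.002, 0.011, -0.056, 0, 0, 0], [1, -0.003, 0.013, -0.063, 0, 0, 0], [1, -0.003, 0.015, -0.07, 0, 0, 0], [1, -0.003, 0.016, -0.075, 0, 0, 0], [1, -0.003, 0.016, -0.077, 0, 0, 0], [1, -0.003, 0.016, -0.077, 0, 0, 0]]}}

```text
clock: 10.0
position: [589.4, 47.9, 215.3]
orientation: [-3.122, -0.321, -0.003]
contact_force: [-3.2, 6.5, 10.3]
opening: 0.002
grasp_force: 4.9
```

Request:
{"api": "send_rows", "payload": {"plan": [[1, 0, 0, 0, 0, 0, 0], [1, 0, 0, 0, 0, 0, 0], [1, 0, 0, 0, 0, 0, 0], [1, 0, 0, 0, 0, 0, 0], [1, 0, 0, 0, 0, 0, 0], [1, 0, -0.002, 0.01, 0, 0, 0], [1, 0.001, -0.006, 0.022, 0, 0, 0], [1, 0.002, -0.011, 0.034, 0, 0, 0], [1, 0.003, -0.016, 0.045, 0, 0, 0], [1, 0.003, -0.016, 0.06, 0, 0, 0], [1, 0.003, -0.016, 0.077, 0, 0, 0], [1, 0.003, -0.016, 0.077, 0, 0, 0]]}}

```text
clock: 11.2
position: [592.5, 30.3, 292.5]
orientation: [3.125, 0.321, 0.006]
contact_force: [0.7, 0.0, 0.2]
opening: -0.001
grasp_force: 0.0
```

Request:
{"api": "send_rows", "payload": {"plan": [[1, 0, 0, 0.02, 0, 0, 0], [1, 0, 0, 0.03, 0, 0, 0], [1, 0, 0, 0.03, 0, 0, 0], [1, 0, 0, 0.03, 0, 0, 0], [1, 0, 0, 0.03, 0, 0, 0], [1, 0, 0, 0.03, 0, 0, 0], [1, 0, 0, 0.03, 0, 0, 0], [1, 0, 0, 0.03, 0, 0, 0], [1, 0, 0, 0.03, 0, 0, 0], [1, 0, 0, 0.03, 0, 0, 0], [1, 0, 0, 0.03, 0, 0, 0], [1, 0, 0, 0.03, 0, 0, 0]]}}

```text
clock: 12.4
position: [591.7, 30.2, 319.9]
orientation: [-3.125, -0.321, -0.0]
contact_force: [-0.6, 0.2, -0.2]
opening: -0.007
grasp_force: 0.0
```

```bash
python3 - <<'E'
from plant import ctrl, viewer
import cv2,pickle,numpy as np
o=ctrl.get_obs();print(o['clock'],o['position'],o['contact_force'])
s=viewer.snapshot('side');t=viewer.snapshot('top')
a=cv2.resize(s['img'][155:345,250:410],(400,475),interpolation=cv2.INTER_CUBIC)
c=np.zeros((480,800,3),np.uint8);c[:475,:400]=a
d=cv2.resize(t['img'][180:285,250:410],(400,262));c[:262,400:]=d
cv2.imwrite('pics/m6.png',c)
E
```

```text
12.4 [591.71424014  30.21324632 319.90488702] [-0.60216427  0.1741311  -0.21600931]
```

View pics/m6.png

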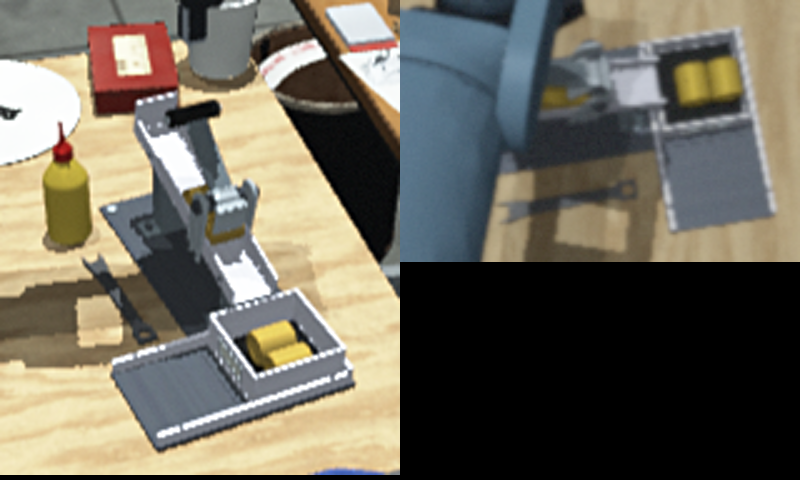

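Two bushings lie in the tray, at (272,340) and (290,357), and the other two are behind the gate. I'll let things settle, check that nothing moves, and hand in.

Request:
{"api": "send_rows", "payload": {"plan": [[1, 0, 0, 0, 0, 0, 0], [1, 0, 0, 0, 0, 0, 0], [1, 0, 0, 0, 0, 0, 0], [1, 0, 0, 0, 0, 0, 0], [1, 0, 0, 0, 0, 0, 0], [1, 0, 0, 0, 0, 0, 0], [1, 0, 0, 0, 0, 0, 0], [1, 0, 0, 0, 0, 0, 0], [1, 0, 0, 0, 0, 0, 0], [1, 0, 0, 0, 0, 0, 0]]}}

```text
clock: 13.5
position: [591.7, 30.2, 319.9]
orientation: [-3.125, -0.321, -0.0]
contact_force: [0.1, -0.0, 0.1]
opening: -0.0
grasp_force: 0.0
```

```bash
python3 - <<'E'
from plant import ctrl, viewer
import cv2,numpy as np
def y(im):
    h=cv2.cvtColor(im[270:335,320:405],cv2.COLOR_BGR2HSV);m=cv2.inRange(h,(18,110,80),(32,255,255));p=np.argwhere(m);return len(p),p.mean(0).round(2)
f=[]
for i in range(12): f.append(y(viewer.snapshot('side')['img']))
print(f[0],f[-1])
if np.abs(f[0][1]-f[-1][1]).max()<.3: print(ctrl.hand_in())
E
```

```text
(323, array([22.74, 40.15])) (324, array([22.76, 40.15]))
the job is handed in; nothing more can be done
None
```

I handed the job in at about 14 s of robot time: the tray is home against the stop with two bushings at rest in it, the other two are still in the chute, and the lever is back up. The verdict was not reported.

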